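Close the label guide up to its gauge mark

TASK

A fresh roll of shipping labels has been dropped into the dispenser and its red side guide still stands wide open. With a fingertip on top, roll the knurled adjuster wheel until the guide has closed up to the roll and its red pointer stands on the green gauge mark; do not run the guide up against the roll. Move the guide by the wheel alone, pinch or lift nothing, leave the other things where they are, and take the hand away.

Things in the scene. Friction and masses are not known exactly. Their poses are not given: they have to be found in the camera images.
- dispenser: Label dispenser, fixed to the counter at varied places and yaws: grey base 130 mm deep (its x) x 172 mm wide (y), black gear housing 40 mm high along its front (-x side, toward the robot), grey side plate 100 mm high at its left (+y) end behind the housing. Origin on the counter under the base, 6 mm right (-y) of the middle of its width; z up.
- adjuster_wheel: Aluminium knurled wheel, 56 mm diameter, 15 mm wide, rising out of the black housing; origin at its centre, 31 mm above the counter; its axle lies along the dispenser's x. Black round guards of 44 mm diameter cover both flat faces, so only the rim can be reached. Not sprung; needs about 1.5 N at the rim to turn, stays where it is left, no backlash. Starts at its fully-open stop.
- wheel_top (a point): Top of the wheel's rim, 59 mm above the counter, 19 mm above the housing (does not turn; axes as the dispenser's). Rolling the top of the rim toward the dispenser's left (+y) closes the guide, to the right opens it: 28 mm of rim travel (1 rad) moves it 10 mm. Press 4 to 15 N: a flat tip drawn level over the top rolls it by its own width, farther if its edge then follows the arc. Repeat.
- side_guide: Red upright guide plate, 4 mm thick, about 68 mm deep and 96 mm high overall, standing across the dispenser to the right (-y) of the roll; slides along the dispenser's y axis, driven by the wheel. Origin on its inner (left, +y) face at its front foot, 43 mm above the counter. Its axes are parallel to the dispenser's. Must not be touched.
- roll_cradle: Aluminium cradle carrying the white label roll (76 mm diameter, 66 mm wide, axis along the dispenser's y, top 100 mm above the counter) and the gauge tab. It stands at a varied place along the dispenser's y and is locked there by stiff friction. Origin 14 mm above the counter in the plane of the roll's right (-y) flank; axes parallel to the dispenser's. Must not be touched.
- pointer_tip (a point): Tip of the red pointer, a finger 3 mm wide at the front foot of the side guide, 46 mm above the counter, in the plane of the guide's inner face. It starts 19 to 41 mm to the right (-y) of the gauge mark. Axes parallel to the dispenser's.
- gauge_mark (a point): Middle of the green gauge mark, a band 6 mm wide across a white strip just in front of the pointer's path, 50 mm above the counter. Pointer on its middle means 6 mm of running clearance between guide and roll; 6 mm farther and the guide would squeeze the roll. Its y axis is the dispenser's y (the direction in which the guide closes); compare pointer and mark along it.
- stamp: Loose wooden hand stamp, 26 x 44 x 72 mm, standing to the left of the dispenser; origin at the centre of its underside.
- ink_pad: Loose dark closed ink pad, 56 x 69 x 13 mm, farther left; origin at the centre of its underside.
- tape_mask: Loose roll of masking tape lying flat, 100 mm across, 25 mm high, to the right of the dispenser; origin at the centre of its underside.

How it is judged:
By the outcome, as a careful person would: the job done as asked, in the order asked, and still so for the second after the job is handed in, with the robot touching nothing.
It also fails if it takes over 64 s, if anything falls off the work surface, if the arm or the gripper's body presses on something with over 40 N, if the wrist force passes 120 N, or if a joint passes its speed limit or range.

ROBOT

A 6-joint arm with a two-finger parallel gripper is mounted at the origin on a cart in front of the work surface, level with it; the furniture and walls round the work are solid. World frame = base frame: x ahead of the robot, y to its left, z up, the work surface at z = 0. Lengths are in m, angles in rad, forces in N, time in s.
With the tool pointing down it reaches from about 0.25 to 0.775 m from the base axis. Payload 4 kg.
Tool frame: the origin (TCP) lies on the mounting face of the last link; the fingertips stand 173 mm ahead of it and the grasp point (between the pads) lies 155 mm ahead of it; x points along the fingers, y is the direction in which the jaws open and shut, and the axes are right-handed (so a half turn about x gives the same grasp; the last joint's range is limited). The gripper opens to 85 mm and grips with 20 to 120 N. Pads are 22 mm wide; open, the fingers measure 114 mm over their backs; the gripper's body (76 mm by 85 mm) begins 54 mm behind the grasp point. The pads swing forward as they close: fully open they stand 13 mm farther back than shut.
Start: joints at [-0.103, 0.087, 1.371, -0, 1.684, -0.103], TCP at [0.55, -0, 0.405] pointing down, gripper open.
Joint ranges: [-3.1, 3.1], [-0.76, 2.03], [0.27, 2.55], [-1.08, 4.22], [0.17, 2.65], [-2.57, 2.57]. Speed limits (rad/s): [2.79, 2.79, 3.14, 3.14, 3.14, 3.14].

INTERFACE

Orientations are given as a unit quaternion [x, y, z, w].
In Python, from workcell import * gives the robot as it stands.
- The arm moves only by the tool carry_out, never from a script. Its argument "series" is a list of rows, each an object with "delta_pos": the shift along the world's x, y, z as a fraction of full scale, a list of three; "twist": the turn about the world's z as a fraction of full scale; "fingers": the opening in per cent of the stroke, from 0 (shut) to 100 (fully open). A call has 1 to 8 rows; each row shifts and turns the pose as measured when the row begins; what a row does not reach is not made up. Full scale, the value 1, is 40 mm for a shift and 4 degrees for a turn. A row lasts 1/12 s, in which the tool goes at most 41.7 mm and 7.16 degrees, less where a joint would pass 70% of its speed; a pose out of reach is approached as far as the arm can. A call with a number of a shift or a turn outside -1 to 1 is refused whole. A call with a gripper value outside its range is refused whole. The fingers move at their own pace and stop on an object; "force" is the grip in N (left out, the last holds). Time passes only in rows, so rows that do not move let the fingers close. It gives the time, the measured TCP pose, the force and the opening at its end, in the units of the state.
- read_state(): the state, without advancing time (a new reading comes with each control period).
- grab_frame(name): name is "scene" or "side" or "wrist"; returns a dict with "img" (400x640x3 uint8, blue, green, red), "fx", "fy", "cx", "cy" (pixels), "position" and "attitude" of the camera in the world; the wrist camera has in their place "T_tool_cam" (4x4, takes a point from camera to tool coordinates, whose origin is the TCP and whose axes are the tool frame's). Camera axes: x right, y down, z forward; pixel columns grow to the right and rows downward; lengths in m; the calibration is good to about 2 mm. The wrist camera is an equidistant fisheye: a pixel r from the principal point sees the ray r / f radians off the axis. A picture is of the moment at which its call begins: read the wrist's pose just before it. There is no depth.
- hand_in(): hands the job in, once; it reports no verdict.
Trained networks look in a picture, given as the dict that the camera call returned (one of the last four; its "shot" number tells which), for a name from the list of things; names that differ only in an ending like _2 or _b are one class to them, and where a whole thing is asked for, a point or a joint stands for the part that bears it (a point fixed in the world has none). Each returns a list of dicts, best first, with "conf" (0 to 1); they miss things now and then, are a little off and sometimes report something else, mostly with a low value. They report only what shows in the picture. A call takes as long as a camera call.
- regions_of(picture, thing): "mask" (400x640 bool, what is visible of it) and "location" ([column, row] in pixels, amid what is visible of it).
The state is a dict: "clock": time; "q": joint angles; "joint_velocities": joint speeds; "tau": joint torques, N m; "eef_pos": TCP position; "orientation": TCP orientation; "contact_force": force on the tool from outside, world axes, zero at the start; "torque": the same for the moment, N m; "width": finger opening in m.
Only numpy, scipy, OpenCV 4.12 (cv2) and the standard library are available. Lean on these libraries where they do the work, as an engineer would, in place of code of your own. Each camera call takes 0.05 s, during which the arm holds its last target. There are 200 camera calls.

## Working session

There is one attempt and no reset: what is moved stays moved. The work goes in short steps, Python scripts to look and compute and a tool call to move; the robot and the scene stay as the last step left them, time stands still between calls to the robot, and variables do not carry over. Pictures are saved under pics/ and viewed, about 8 in all and at most 12, crops included, and the job is handed in when it is done.

Besides the shell and the picture viewer there is one more tool, called after "Emit:" by a JSON object that holds its "method" and its "body". carry_out: Moves the arm, as the interface text tells. Shift numbers are shares of 40 mm and turn numbers shares of 4 degrees, none past 1 either way. Its arguments: {"type":"object","properties":{"series":{"type":"array","items":{"type":"object","properties":{"delta_pos":{"type":"array","items":{"type":"number"}},"twist":{"type":"number"},"fingers":{"type":"number"}}}},"force":{"type":"number"}},"required":["series"]}

```bash
mkdir -p pics
cat > h.py <<'E'
from workcell import *
import numpy as np, cv2
from scipy.spatial.transform import Rotation as R
def ray(p,uv,st=None):
    u=np.array([(uv[0]-p['cx'])/p['fx'],(uv[1]-p['cy'])/p['fy']])
    if 'T_tool_cam' in p:
        r=np.hypot(*u); d=np.array([*(u/r*np.sin(r)),np.cos(r)]) if r>1e-9 else np.array([0,0,1.])
        T=np.array(p['T_tool_cam']); Rw=R.from_quat(st['orientation']).as_matrix()
        return Rw@T[:3,3]+st['eef_pos'], Rw@T[:3,:3]@d
    a=np.array(p['attitude']); Rm=R.from_quat(a).as_matrix() if a.size==4 else a
    return np.array(p['position']), Rm@np.array([u[0],u[1],1.])
def atz(p,uv,z,st=None):
    o,d=ray(p,uv,st); return o+d*(z-o[2])/d[2]
E
python3 - <<'E'
from h import *
print(read_state())
for n in ['scene','side','wrist']:
    st=read_state(); p=grab_frame(n); cv2.imwrite(f'pics/{n}0.png',p['img'])
    print(n,{k:v for k,v in p.items() if k!='img'})
    for t,z in [('adjuster_wheel',.045),('wheel_top',.059),('pointer_tip',.046),('gauge_mark',.05),('side_guide',.08),('stamp',.036),('tape_mask',.025)]:
        r=regions_of(p,t)
        for q in r[:1]: print(t,round(q['conf'],2),q['location'],q['mask'].sum(),atz(p,q['location'],z,st).round(4))
E
```

```text
{'clock': 0.0, 'q': array([-1.03132068e-01,  8.79993928e-02,  1.37229955e+00,  6.79473671e-06,
        1.68361830e+00, -1.03090628e-01]), 'joint_velocities': array([ 0.0006051 , -0.00056024, -0.00042941, -0.00175132, -0.00073579,
        0.00040537]), 'tau': array([ 4.64244640e-04, -3.51862407e+01, -3.13276148e+01,  2.58579206e-05,
        1.07225846e-02,  9.27783418e-06]), 'eef_pos': array([ 5.49885967e-01, -9.42649541e-06,  4.03491437e-01]), 'orientation': array([ 0.49949344,  0.50062887, -0.50052622,  0.49935011]), 'contact_force': array([ 0.19797564, -0.05534571,  0.2853632 ]), 'torque': array([-0.03717826,  0.00474746,  0.05024749]), 'width': 0.08489172485830337}
scene {'fx': 507.25616084380965, 'fy': 507.25616084380965, 'cx': 321.35926510474314, 'cy': 199.8346402702015, 'position': array([-0.32044042, -0.57454159,  0.71206428]), 'attitude': array([ 0.76241864, -0.46894175,  0.22720442, -0.38365298]), 'shot': 1}
adjuster_wheel 0.72 [330.6, 212.4] 154 [ 0.4311 -0.2004  0.045 ]
wheel_top 0.85 [352.6, 214.1] 5163 [ 0.4303 -0.2513  0.059 ]
pointer_tip 0.91 [380.0, 212.1] 626 [ 0.476
[... 952 characters left out ...]
309.70691628693146, 'fy': 309.70691628693146, 'cx': 317.8283667763539, 'cy': 194.59755638675472, 'T_tool_cam': array([[-9.92286797e-04, -2.67822385e-01,  9.63467792e-01,
         3.02931793e-02],
       [ 9.99999322e-01, -8.53223977e-04,  7.92733966e-04,
         5.72926526e-04],
       [ 6.09741920e-04,  9.63467925e-01,  2.67823050e-01,
        -6.65473747e-02],
       [ 0.00000000e+00,  0.00000000e+00,  0.00000000e+00,
         1.00000000e+00]]), 'shot': 3}
wheel_top 0.58 [256.3, 305.0] 3328 [ 0.4738 -0.1645  0.059 ]
gauge_mark 0.67 [245.7, 328.4] 41 [ 0.4526 -0.2127  0.05  ]
stamp 0.76 [235.9, 241.2] 638 [ 0.4507 -0.0866  0.036 ]
tape_mask 0.19 [243.1, 332.1] 123 [ 0.44   -0.2421  0.025 ]
```

Run:
```python
from h import *
a=cv2.imread('pics/scene0.png')[130:310,230:470]; b=cv2.imread('pics/side0.png')[130:310,230:470]
c=[cv2.resize(x,None,fx=1.65*2,fy=1.65*2,interpolation=cv2.INTER_CUBIC) for x in (a,b)]
cv2.imwrite('pics/s1.png',c[0]);
cv2.imwrite('pics/s2.png',c[1]);print(c[0].shape)
print(R.from_quat(read_state()['orientation']).as_matrix().round(2))
```

```text
(594, 792, 3)
[[ 0.  1. -0.]
 [-0. -0. -1.]
 [-1.  0.  0.]]
```

View pics/s1.png

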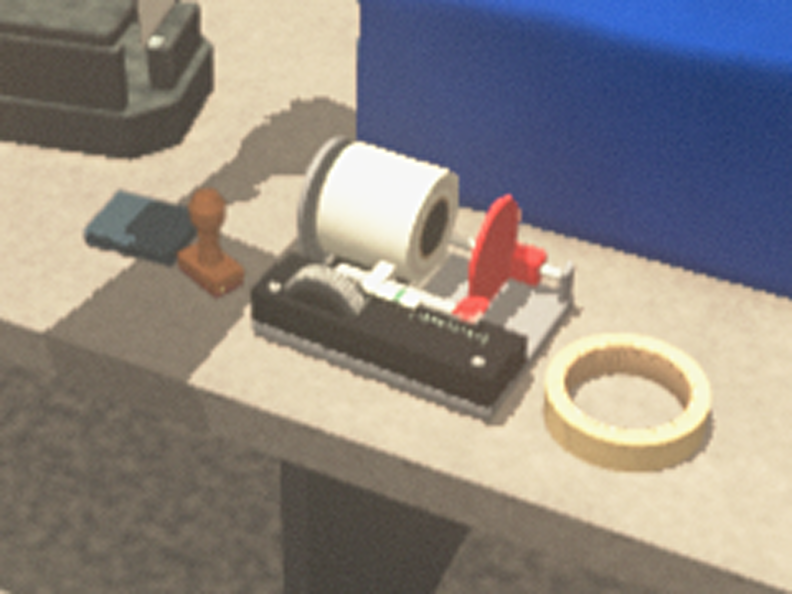

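View pics/s2.png

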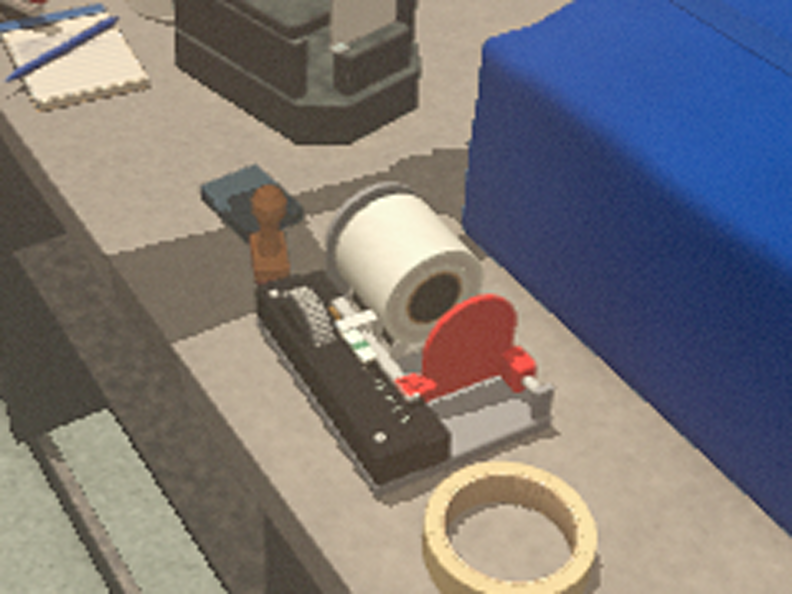

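Run:
```python
from h import *
S=grab_frame('scene'); D=grab_frame('side')
def tri(a,b):
    a=np.array(a)/3.3+[230,130]; b=np.array(b)/3.3+[230,130]
    o1,d1=ray(S,a);o2,d2=ray(D,b)
    A=sum(np.eye(3)-np.outer(d,d)/(d@d) for d in(d1,d2)); B=sum((np.eye(3)-np.outer(d,d)/(d@d))@o for o,d in((o1,d1),(o2,d2)))
    return np.linalg.solve(A,B).round(4)
for n,a,b in [('screwL',(272,288),(276,294)),('screwR',(478,362),(380,437)),('green',(402,294),(361,345)),('wheel',(325,275),(312,308)),('rollhub',(434,224),(436,298)),('guidefoot',(470,308),(416,383))]:
    print(n,tri(a,b))
    print(atz(S,np.array(a)/3.3+[230,130],.04),atz(D,np.array(b)/3.3+[230,130],.04))
for nm,p in (('scene',S),('side',D)):
    im=cv2.cvtColor(p['img'],cv2.COLOR_BGR2HSV).astype(int)
    m=(im[...,0]>45)&(im[...,0]<85)&(im[...,1]>70); m[:190]=0; m[260:]=0;m[:,:330]=0;m[:,370:]=0
    ys,xs=np.nonzero(m); print(nm,len(xs),xs.mean(),ys.mean(),atz(p,(xs.mean(),ys.mean()),.05))
```

```text
screwL [ 0.4097 -0.1681  0.0353]
[ 0.40505793 -0.17055718  0.04      ] [ 0.40682633 -0.17313282  0.04      ]
screwR [ 0.3981 -0.3149  0.0393]
[ 0.39746084 -0.3151523   0.04      ] [ 0.39773818 -0.31548144  0.04      ]
green [ 0.4236 -0.2528  0.0512]
[ 0.4361844  -0.24733307  0.04      ] [ 0.43012649 -0.243243    0.04      ]
wheel [ 0.417  -0.2035  0.0504]
[ 0.4318852  -0.19493178  0.04      ] [ 0.42073411 -0.19718345  0.04      ]
rollhub [ 0.4836 -0.2483  0.0624]
[ 0.51301452 -0.23587243  0.04      ] [ 0.49818269 -0.2302026   0.04      ]
guidefoot [ 0.4394 -0.2921  0.0431]
[ 0.44238754 -0.2912498   0.04      ] [ 0.44172776 -0.289154    0.04      ]
scene 0 nan nan [nan nan nan]
side 2 339.5 234.0 [ 0.42533113 -0.2505233   0.05      ]<stdin>:14: RuntimeWarning: Mean of empty slice.
  ret = ret.dtype.type(ret / rcount)
```

Emit:
{"method": "carry_out", "body": {"series": [{"delta_pos": [-0.5,-0.8,-0.4],"twist": -1,"fingers": 0},{"delta_pos": [-0.5,-0.8,-0.4],"twist": 0,"fingers": 0},{"delta_pos": [-0.5,-0.8,-0.4],"twist": 0,"fingers": 0},{"delta_pos": [-0.5,-0.8,-0.4],"twist": 0,"fingers": 0},{"delta_pos": [-0.5,-0.8,-0.4],"twist": 0,"fingers": 0},{"delta_pos": [-0.5,-0.8,-0.4],"twist": 0,"fingers": 0},{"delta_pos": [0,0,0],"twist": 0,"fingers": 0},{"delta_pos": [0,0,0],"twist": 0,"fingers": 0}], "force": 40}}

```text
clock: 1.97
eef_pos: [0.4245, -0.1959, 0.307]
orientation: [0.519, 0.481, -0.515, 0.485]
contact_force: [0.3, 0.2, 1.3]
width: -0.0001
```

Run:
```python
from h import *
st=read_state(); p=grab_frame('wrist'); im=p['img']
print(st['eef_pos'],st['contact_force'],st['width'],R.from_quat(st['orientation']).as_matrix().round(3))
cv2.imwrite('pics/w1.png',im)
for t,z in [('adjuster_wheel',.055),('pointer_tip',.046),('gauge_mark',.05),('side_guide',.08)]:
  for q in regions_of(p,t)[:2]: print(t,round(q['conf'],2),q['location'],q['mask'].sum(),atz(p,q['location'],z,st).round(4))
```

```text
[ 0.42453151 -0.19586813  0.30703492] [0.27219736 0.18224425 1.30849641] -9.715778862063322e-05 [[ 0.007  0.998 -0.068]
 [ 0.    -0.068 -0.998]
 [-1.     0.007 -0.001]]
adjuster_wheel 0.76 [296.9, 206.3] 1259 [ 0.4113 -0.199   0.055 ]
pointer_tip 0.55 [337.8, 226.5] 510 [ 0.4416 -0.221   0.046 ]
gauge_mark 0.79 [393.6, 221.1] 9447 [ 0.4864 -0.2185  0.05  ]
```

View pics/w1.png

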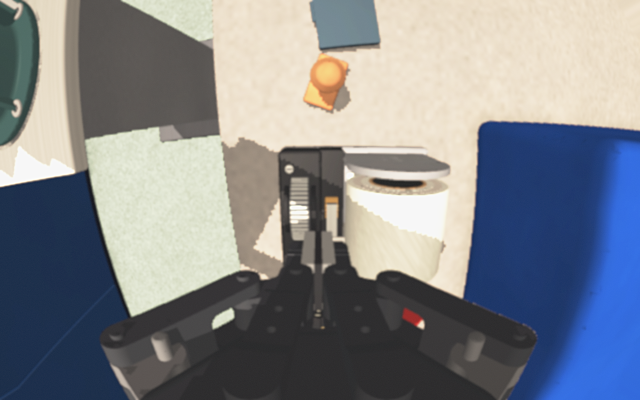

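Run:
```python
from h import *
st=read_state(); p=grab_frame('wrist')
for n,uv,z in [('wA',(300,177),.04),('wB',(299,241),.04),('wL',(288.5,205),.055),('wR',(310.5,205),.055),('screw',(289,169),.041),('hous back left corner',(343,149),.04),('hous front left',(281,149),.04),('hous front mid',(282,235),.04),('roll front',(345,225),.062),('plate L',(390,158),.1)]:
    print(n,atz(p,uv,z,st).round(4))
x0=p['img'][150:310,250:410]; cv2.imwrite('pics/w1c.png',cv2.resize(x0,None,fx=3.7,fy=3.7,interpolation=cv2.INTER_CUBIC))
```

```text
wA [ 0.4167 -0.1786  0.04  ]
wB [ 0.4115 -0.2332  0.04  ]
wL [ 0.4073 -0.1964  0.055 ]
wR [ 0.4239 -0.1975  0.055 ]
screw [ 0.4087 -0.1714  0.041 ]
hous back left corner [ 0.4516 -0.1586  0.04  ]
hous front left [ 0.4037 -0.1554  0.04  ]
hous front mid [ 0.3978 -0.2269  0.04  ]
roll front [ 0.4488 -0.2127  0.062 ]
plate L [ 0.4743 -0.1575  0.1   ]
```

View pics/w1c.png

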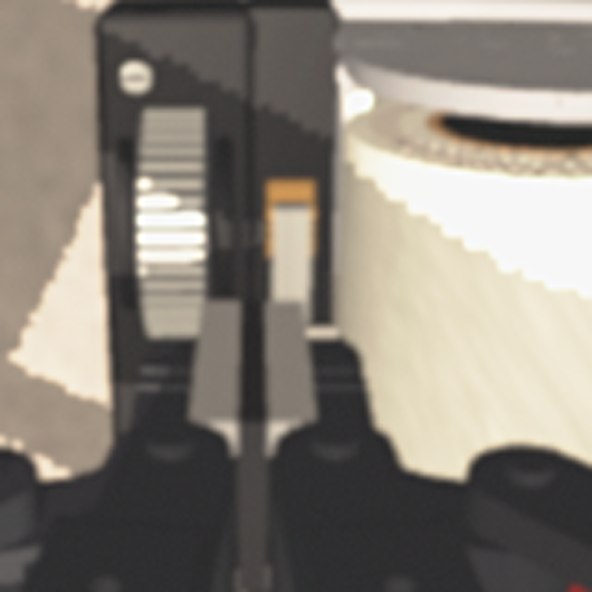

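Emit:
{"method": "carry_out", "body": {"series": [{"delta_pos": [-0.13,-0.22,-0.6],"twist": 0,"fingers": 0},{"delta_pos": [-0.12,-0.2,-0.6],"twist": 0,"fingers": 0},{"delta_pos": [0,0,-0.2],"twist": 0,"fingers": 0},{"delta_pos": [0,0,0],"twist": 0,"fingers": 0},{"delta_pos": [0,0,0],"twist": 0,"fingers": 0}]}}

```text
clock: 2.68
eef_pos: [0.4205, -0.2074, 0.2555]
orientation: [0.516, 0.481, -0.509, 0.493]
contact_force: [0.1, 0.1, -0.2]
width: 0.0002
```

Run:
```python
from h import *
st=read_state(); print(st['eef_pos'],st['contact_force'])
for n in ['scene','side']:
    p=grab_frame(n); cv2.imwrite(f'pics/{n}1.png',p['img'])
a=cv2.imread('pics/scene1.png')[155:235,300:400]; b=cv2.imread('pics/side1.png')[180:260,290:390]
cv2.imwrite('pics/c2.png',np.hstack([cv2.resize(x,None,fx=4,fy=4,interpolation=cv2.INTER_CUBIC) for x in (a,b)]))
```

```text
[ 0.42048424 -0.20737517  0.25547125] [ 0.07980864  0.13190815 -0.19233488]
```

View pics/c2.png

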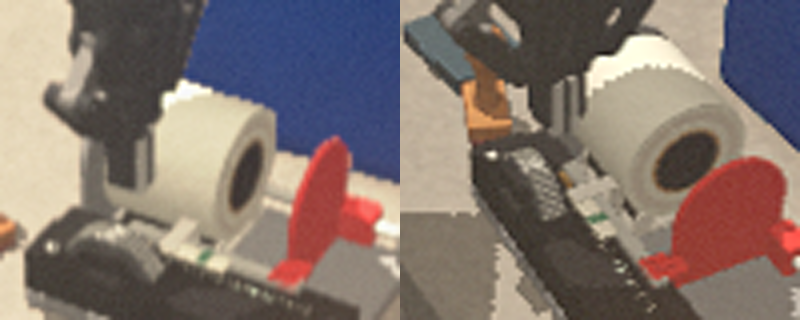

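Emit:
{"method": "carry_out", "body": {"series": [{"delta_pos": [-0.2,-0.2,-0.3],"twist": 0,"fingers": 0},{"delta_pos": [-0.1,-0.15,-0.2],"twist": 0,"fingers": 0},{"delta_pos": [0,0,0],"twist": 0,"fingers": 0},{"delta_pos": [0,0,0],"twist": 0,"fingers": 0}]}}

```text
clock: 3.12
eef_pos: [0.4088, -0.2228, 0.2376]
orientation: [0.516, 0.479, -0.508, 0.496]
contact_force: [0.2, -1.2, 0.3]
width: -0.0002
```

Run:
```python
from h import *
st=read_state(); print(st['eef_pos'],st['contact_force'],R.from_quat(st['orientation']).as_matrix().round(3))
```

```text
[ 0.40883503 -0.22280998  0.23756832] [ 0.2060035  -1.21201195  0.32226313] [[ 0.025  0.998 -0.05 ]
 [-0.01  -0.05  -0.999]
 [-1.     0.026  0.009]]
```

Emit:
{"method": "carry_out", "body": {"series": [{"delta_pos": [0,0.1,-0.15],"twist": 0,"fingers": 0},{"delta_pos": [0,0.05,-0.05],"twist": 0,"fingers": 0},{"delta_pos": [0,0,-0.03],"twist": 0,"fingers": 0}]}}

```text
clock: 3.37
eef_pos: [0.4091, -0.2183, 0.2306]
orientation: [0.516, 0.476, -0.509, 0.498]
contact_force: [-2.5, 1.6, 8.9]
width: 0.0
```

Emit:
{"method": "carry_out", "body": {"series": [{"delta_pos": [0.01,0.13,-0.03],"twist": 0,"fingers": 0},{"delta_pos": [0.01,0.13,-0.03],"twist": 0,"fingers": 0}]}}

```text
clock: 3.53
eef_pos: [0.4097, -0.2103, 0.2321]
orientation: [0.513, 0.474, -0.512, 0.5]
contact_force: [-5.4, -1.7, 8.6]
width: -0.0001
```

Emit:
{"method": "carry_out", "body": {"series": [{"delta_pos": [0.01,0.13,-0.03],"twist": 0,"fingers": 0},{"delta_pos": [0.01,0.1,-0.03],"twist": 0,"fingers": 0}]}}

```text
clock: 3.7
eef_pos: [0.4106, -0.2018, 0.2323]
orientation: [-0.512, -0.472, 0.513, -0.502]
contact_force: [-0.9, -0.7, 4.0]
width: -0.0001
```

Run:
```python
from h import *
st=read_state(); print(st['eef_pos'],st['contact_force'],R.from_quat(st['orientation']).as_matrix().round(3))
for n in ['scene','side']:
    p=grab_frame(n); cv2.imwrite(f'pics/{n}2.png',p['img'])
# red foot change
for n in ['scene','side']:
  for k in (1,2):
    h=cv2.cvtColor(cv2.imread(f'pics/{n}{k}.png'),cv2.COLOR_BGR2HSV).astype(int)
    m=((h[...,0]<6)|(h[...,0]>174))&(h[...,1]>150)&(h[...,2]>70); m[:180]=0; m[280:]=0; m[:,:300]=0; m[:,420:]=0
    ys,xs=np.nonzero(m); print(n,k,len(xs),xs.mean().round(2),ys.mean().round(2),xs.min())
```

```text
[ 0.41056839 -0.20178114  0.23234954] [-0.88227124 -0.66966612  4.00215373] [[ 0.028  0.998 -0.052]
 [-0.032 -0.051 -0.998]
 [-0.999  0.03   0.03 ]]
scene 1 412 380.35 208.4 368
scene 2 407 378.41 207.28 366
side 1 742 372.21 235.73 350
side 2 737 370.78 234.25 349
```

Emit:
{"method": "carry_out", "body": {"series": [{"delta_pos": [0.01,0.13,-0.04],"twist": 0,"fingers": 0},{"delta_pos": [0.01,0.1,-0.04],"twist": 0,"fingers": 0},{"delta_pos": [0.0,0.08,-0.04],"twist": 0,"fingers": 0}]}}

```text
clock: 4.05
eef_pos: [0.4115, -0.1899, 0.2318]
orientation: [-0.51, -0.471, 0.514, -0.503]
contact_force: [-3.3, -1.1, 8.6]
width: -0.0003
```

```bash
cat >> h.py <<'E'
def look(k):
    st=read_state(); Rm=R.from_quat(st['orientation']).as_matrix()
    print('tip',(st['eef_pos']+.173*Rm[:,0]).round(4),'F',st['contact_force'].round(1),'toolx',Rm[:,0].round(3),'yaw',np.degrees(np.arctan2(-Rm[0,2]*-1,-Rm[1,2])).round(1),'t',st['clock'])
    for n in ['scene','side']:
        im=grab_frame(n)['img']; cv2.imwrite(f'pics/{n}_{k}.png',im)
        h=cv2.cvtColor(im,cv2.COLOR_BGR2HSV).astype(int)
        m=((h[...,0]<6)|(h[...,0]>174))&(h[...,1]>150)&(h[...,2]>70); m[:180]=0; m[280:]=0; m[:,:300]=0; m[:,420:]=0
        ys,xs=np.nonzero(m); print(n,len(xs),xs.mean().round(2),ys.mean().round(2),xs.min())
E
python3 -c "
from h import *
look('a')"
```

```text
tip [ 0.4163 -0.1964  0.059 ] F [-3.3 -1.1  8.6] toolx [ 0.028 -0.037 -0.999] yaw -2.9 t 4.05
scene 408 376.74 206.76 364
side 737 369.78 233.04 348
```

Emit:
{"method": "carry_out", "body": {"series": [{"delta_pos": [-0.1,0,0.6],"twist": 0,"fingers": 0},{"delta_pos": [0,-0.4,0.8],"twist": -0.3,"fingers": 0},{"delta_pos": [0,-0.9,0.5],"twist": 0,"fingers": 0},{"delta_pos": [0,-0.9,0],"twist": 0,"fingers": 0},{"delta_pos": [0,-0.9,0],"twist": 0,"fingers": 0},{"delta_pos": [0,-0.2,0],"twist": 0,"fingers": 0},{"delta_pos": [0,0,0],"twist": 0,"fingers": 0},{"delta_pos": [0,0,0],"twist": 0,"fingers": 0}]}}

```text
clock: 4.82
eef_pos: [0.4067, -0.3219, 0.3069]
orientation: [-0.516, -0.47, 0.516, -0.496]
contact_force: [0.6, 0.1, 0.1]
width: -0.0001
```

Run:
```python
from h import *
look('b')
st=read_state(); p=grab_frame('wrist'); print(st['eef_pos'])
cv2.imwrite('pics/w2.png',p['img']); cv2.imwrite('pics/w2c.png',cv2.resize(p['img'][120:280,220:420],None,fx=3.7,fy=3.7,interpolation=cv2.INTER_CUBIC))
np.savez('w2.npz',pos=st['eef_pos'],q=st['orientation'])
for t,z in [('pointer_tip',.046),('gauge_mark',.05),('adjuster_wheel',.05)]:
  for q in regions_of(p,t)[:2]: print(t,round(q['conf'],2),q['location'],q['mask'].sum(),atz(p,q['location'],z,st).round(4))
```

```text
tip [ 0.411  -0.3266  0.134 ] F [0.6 0.1 0.1] toolx [ 0.025 -0.027 -0.999] yaw -3.8 t 4.8167
scene 271 377.06 208.82 365
side 683 370.53 233.45 348
[ 0.40669777 -0.32089328  0.30664313]
pointer_tip 0.75 [361.2, 136.6] 3311 [ 0.4493 -0.2825  0.046 ]
gauge_mark 0.79 [402.0, 51.1] 11148 [ 0.4827 -0.2189  0.05  ]
adjuster_wheel 0.72 [306.3, 38.9] 1507 [ 0.4133 -0.2081  0.05  ]
```

View pics/w2c.png

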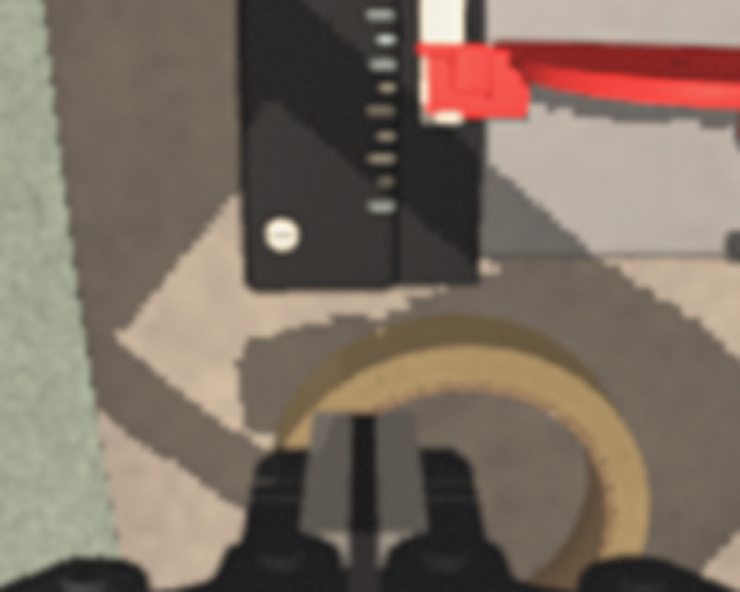

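```bash
cat >> h.py <<'E'
def gauge(k,yaw=-4.0):
    st=read_state(); p=grab_frame('wrist'); im=p['img']; cv2.imwrite(f'pics/g_{k}.png',im)
    h=cv2.cvtColor(im,cv2.COLOR_BGR2HSV).astype(int)
    ydir=np.array([-np.sin(np.radians(yaw)),np.cos(np.radians(yaw))])
    g=((h[...,0]>45)&(h[...,0]<90)&(h[...,1]>80)&(h[...,2]>50)).astype(np.uint8)
    n,l,s,c=cv2.connectedComponentsWithStats(g)
    G=None
    for i in range(1,n):
        w=atz(p,c[i],.05,st)
        if s[i,4]>=4 and .41<w[0]<.47 and -.29<w[1]<-.21: print('green',s[i],c[i].round(1),w.round(4)); G=w
    r=((h[...,0]<6)|(h[...,0]>174))&(h[...,1]>150)&(h[...,2]>90)
    ys,xs=np.nonzero(r); W=np.array([atz(p,(x,y),.046,st) for x,y in zip(xs,ys)])
    ok=(W[:,0]>.41)&(W[:,0]<.46)&(W[:,1]<-.2)&(W[:,1]>-.33); W=W[ok]; xs=xs[ok]; ys=ys[ok]
    t=W[:,0]<W[:,0].min()+.004
    P=W[t].mean(0); print('red tip px',xs[t].min(),xs[t].max(),ys[t].min(),ys[t].max(),P.round(4), 'topmost red',(W[:,:2]@ydir).max())
    if G is not None: print('gap along y', ((G-P)[:2]@ydir).round(4), 'to edge', (G[:2]@ydir-(W[:,:2]@ydir).max()).round(4))
E
python3 - <<'E'
from h import *
gauge(1)
im=cv2.imread('pics/g_1.png'); cv2.imwrite('pics/g1c.png',cv2.resize(im[50:160,290:390],None,fx=5,fy=5,interpolation=cv2.INTER_CUBIC))
E
```

```text
green [319  94  13   6  75] [325.1  96.5] [ 0.4244 -0.2517  0.05  ]
red tip px 332 338 131 148 [ 0.4306 -0.2832  0.046 ] topmost red -0.24676169313227972
gap along y 0.031 to edge 0.0253
```

View pics/g1c.png

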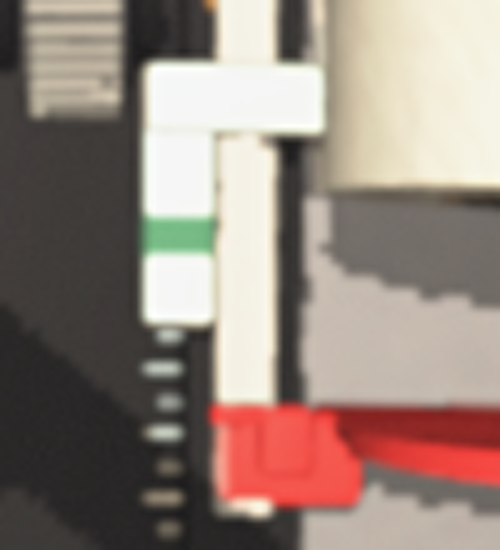

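Run:
```python
from h import *
st=read_state(); p=grab_frame('wrist')
yd=np.array([np.sin(np.radians(4)),np.cos(np.radians(4))])
G=atz(p,(325.1,96.5),.05,st)
for v in (130.5,132,133.5): 
    P=atz(p,(333,v),.046,st); print(P.round(4),((G-P)[:2]@yd).round(4))
print(atz(p,(325,93.2),.05,st)-atz(p,(325,100),.05,st))
S=grab_frame('scene'); D=grab_frame('side')
```

```text
[ 0.429  -0.2774  0.046 ] 0.0252
[ 0.4289 -0.2785  0.046 ] 0.0263
[ 0.4289 -0.2797  0.046 ] 0.0274
[0.00030341 0.00495075 0.        ]
```

Emit:
{"method": "carry_out", "body": {"series": [{"delta_pos": [0.05,0.8,0],"twist": 0,"fingers": 0},{"delta_pos": [0,0.9,0],"twist": 0,"fingers": 0},{"delta_pos": [0,0.7,-0.4],"twist": 0,"fingers": 0},{"delta_pos": [0,0.05,-0.7],"twist": 0,"fingers": 0},{"delta_pos": [0,0,-0.3],"twist": 0,"fingers": 0},{"delta_pos": [0,0,0],"twist": 0,"fingers": 0}]}}

```text
clock: 5.82
eef_pos: [0.4088, -0.2194, 0.2529]
orientation: [0.516, 0.467, -0.515, 0.5]
contact_force: [0.5, 0.0, 0.6]
width: 0.0001
```

```bash
python3 -c "
from h import *
look('c')"
```

```text
tip [ 0.4145 -0.2251  0.0801] F [0.5 0.  0.6] toolx [ 0.033 -0.033 -0.999] yaw -3.7 t 5.8167
scene 415 376.86 206.73 364
side 738 369.83 233.06 348
```

Emit:
{"method": "carry_out", "body": {"series": [{"delta_pos": [0,0.05,-0.35],"twist": 0,"fingers": 0},{"delta_pos": [0,0.05,-0.15],"twist": 0,"fingers": 0},{"delta_pos": [0,0,-0.05],"twist": 0,"fingers": 0},{"delta_pos": [0,0,-0.03],"twist": 0,"fingers": 0}]}}

```text
clock: 6.25
eef_pos: [0.4112, -0.2189, 0.2364]
orientation: [0.518, 0.461, -0.515, 0.504]
contact_force: [-0.3, -1.4, -0.2]
width: -0.0003
```

Emit:
{"method": "carry_out", "body": {"series": [{"delta_pos": [0.01,0.13,-0.03],"twist": 0,"fingers": 0},{"delta_pos": [0.01,0.13,-0.04],"twist": 0,"fingers": 0},{"delta_pos": [0.01,0.13,-0.04],"twist": 0,"fingers": 0}]}}

```text
clock: 6.5
eef_pos: [0.4132, -0.2041, 0.2342]
orientation: [0.518, 0.459, -0.516, 0.505]
contact_force: [0.7, 0.3, -1.0]
width: 0.0006
```

Emit:
{"method": "carry_out", "body": {"series": [{"delta_pos": [0,0.13,-0.04],"twist": 0,"fingers": 0},{"delta_pos": [0,0.1,-0.04],"twist": 0,"fingers": 0}]}}

```text
clock: 6.67
eef_pos: [0.4136, -0.194, 0.2319]
orientation: [0.518, 0.458, -0.515, 0.505]
contact_force: [-2.3, -1.2, 7.2]
width: -0.0003
```

```bash
python3 -c "
from h import *
look('d')"
```

```text
tip [ 0.422  -0.202   0.0592] F [-2.3 -1.2  7.2] toolx [ 0.048 -0.046 -0.998] yaw -4.1 t 6.6667
scene 413 376.38 206.61 364
side 731 369.63 232.88 348
```

Emit:
{"method": "carry_out", "body": {"series": [{"delta_pos": [-0.02,0.16,-0.04],"twist": 0,"fingers": 0},{"delta_pos": [-0.1,0.0,0.4],"twist": 0,"fingers": 0},{"delta_pos": [-0.1,-0.7,0],"twist": 0,"fingers": 0},{"delta_pos": [0,0,0],"twist": 0,"fingers": 0}]}}

```text
clock: 7.1
eef_pos: [0.405, -0.2133, 0.247]
orientation: [0.518, 0.459, -0.514, 0.507]
contact_force: [0.3, -0.6, -0.1]
width: 0.0
```

```bash
python3 -c "
from h import *
look('e')"
```

```text
tip [ 0.4136 -0.2212  0.0744] F [ 0.3 -0.6 -0.1] toolx [ 0.05  -0.046 -0.998] yaw -3.8 t 7.1
scene 422 375.46 206.24 363
side 733 369.09 232.17 347
```

Emit:
{"method": "carry_out", "body": {"series": [{"delta_pos": [-0.02,0,-0.42],"twist": 0,"fingers": 0},{"delta_pos": [0,0,-0.06],"twist": 0,"fingers": 0}]}}

```text
clock: 7.37
eef_pos: [0.4061, -0.2121, 0.2308]
orientation: [0.519, 0.456, -0.513, 0.51]
contact_force: [-2.3, -2.4, 4.3]
width: -0.0002
```

Emit:
{"method": "carry_out", "body": {"series": [{"delta_pos": [0,0.0,-0.04],"twist": 0,"fingers": 0}]}}

```text
clock: 7.45
eef_pos: [0.4063, -0.2122, 0.2303]
orientation: [0.518, 0.456, -0.513, 0.511]
contact_force: [-5.4, -1.6, 10.7]
width: 0.0003
```

Contact at 10.7 N. Stroke in larger steps.

Emit:
{"method": "carry_out", "body": {"series": [{"delta_pos": [0.01,0.2,-0.03],"twist": 0,"fingers": 0},{"delta_pos": [0.01,0.2,-0.04],"twist": 0,"fingers": 0}]}}

```text
clock: 7.62
eef_pos: [0.4071, -0.1986, 0.232]
orientation: [-0.515, -0.452, 0.516, -0.513]
contact_force: [-5.3, -1.5, 10.1]
width: 0.0001
```

Emit:
{"method": "carry_out", "body": {"series": [{"delta_pos": [0.01,0.2,-0.04],"twist": 0,"fingers": 0}]}}

```text
clock: 7.7
eef_pos: [0.4074, -0.1907, 0.2318]
orientation: [-0.514, -0.452, 0.517, -0.514]
contact_force: [-1.2, -1.2, 3.0]
width: -0.0002
```

```bash
python3 -c "
from h import *
look('f')"
```

```text
tip [ 0.4173 -0.2023  0.0594] F [-1.2 -1.2  3. ] toolx [ 0.057 -0.067 -0.996] yaw -3.9 t 7.7
scene 413 372.65 205.4 360
side 730 367.34 230.08 346
```

Emit:
{"method": "carry_out", "body": {"series": [{"delta_pos": [-0.02,0.16,-0.06],"twist": 0,"fingers": 0},{"delta_pos": [-0.1,0.0,0.4],"twist": 0,"fingers": 0},{"delta_pos": [-0.05,-0.75,0],"twist": 0,"fingers": 0},{"delta_pos": [0,0,0],"twist": 0,"fingers": 0}]}}

```text
clock: 8.13
eef_pos: [0.401, -0.21, 0.2464]
orientation: [0.513, 0.454, -0.515, 0.516]
contact_force: [-0.6, 0.5, 0.2]
width: 0.0001
```

```bash
python3 -c "
from h import *
look('g')"
```

```text
tip [ 0.4111 -0.2213  0.0741] F [-0.6  0.5  0.2] toolx [ 0.059 -0.065 -0.996] yaw -3.5 t 8.1333
scene 420 371.53 205.06 359
side 730 366.77 229.45 345
```

Same again.

Emit:
{"method": "carry_out", "body": {"series": [{"delta_pos": [0,0,-0.42],"twist": 0,"fingers": 0},{"delta_pos": [0,0,-0.06],"twist": 0,"fingers": 0},{"delta_pos": [0,0,-0.04],"twist": 0,"fingers": 0}]}}

```text
clock: 8.48
eef_pos: [0.4035, -0.2089, 0.2301]
orientation: [0.513, 0.45, -0.514, 0.52]
contact_force: [-5.4, -1.4, 9.6]
width: -0.0003
```

Emit:
{"method": "carry_out", "body": {"series": [{"delta_pos": [0.01,0.2,-0.03],"twist": 0,"fingers": 0},{"delta_pos": [0.01,0.2,-0.04],"twist": 0,"fingers": 0},{"delta_pos": [0,0.2,-0.04],"twist": 0,"fingers": 0}]}}

```text
clock: 8.73
eef_pos: [0.4047, -0.1869, 0.2315]
orientation: [0.509, 0.446, -0.517, 0.524]
contact_force: [-0.3, -1.5, 1.3]
width: -0.0003
```

```bash
python3 -c "
from h import *
look('h')"
```

```text
tip [ 0.4165 -0.2022  0.0595] F [-0.3 -1.5  1.3] toolx [ 0.068 -0.088 -0.994] yaw -3.4 t 8.7333
scene 409 368.82 204.01 358
side 722 365.22 227.5 344
```

Emit:
{"method": "carry_out", "body": {"series": [{"delta_pos": [-0.1,0,0.7],"twist": 0,"fingers": 0},{"delta_pos": [0,-0.4,0.8],"twist": 0,"fingers": 0},{"delta_pos": [0,-0.9,0.4],"twist": 0,"fingers": 0},{"delta_pos": [0,-0.9,0],"twist": 0,"fingers": 0},{"delta_pos": [0,-0.9,0],"twist": 0,"fingers": 0},{"delta_pos": [0,0,0],"twist": 0,"fingers": 0},{"delta_pos": [0,0,0],"twist": 0,"fingers": 0}]}}

```text
clock: 9.42
eef_pos: [0.3997, -0.3062, 0.3044]
orientation: [0.508, 0.455, -0.513, 0.522]
contact_force: [-0.8, 0.5, -0.7]
width: -0.0001
```

Run:
```python
from h import *
look('i'); gauge(2)
im=cv2.imread('pics/g_2.png'); cv2.imwrite('pics/g2c.png',cv2.resize(im[50:150,290:390],None,fx=6,fy=6,interpolation=cv2.INTER_CUBIC))
```

```text
tip [ 0.4102 -0.3188  0.1322] F [-0.8  0.5 -0.7] toolx [ 0.061 -0.073 -0.995] yaw -2.7 t 9.4167
scene 210 369.12 205.56 358
side 608 366.73 228.3 345
green [319 100  13   6  76] [325.1 102.5] [ 0.424  -0.2517  0.05  ]
red tip px 334 339 113 129 [ 0.4328 -0.2654  0.046 ] topmost red -0.22798679278433412
gap along y 0.013 to edge 0.0065
```

View pics/g2c.png

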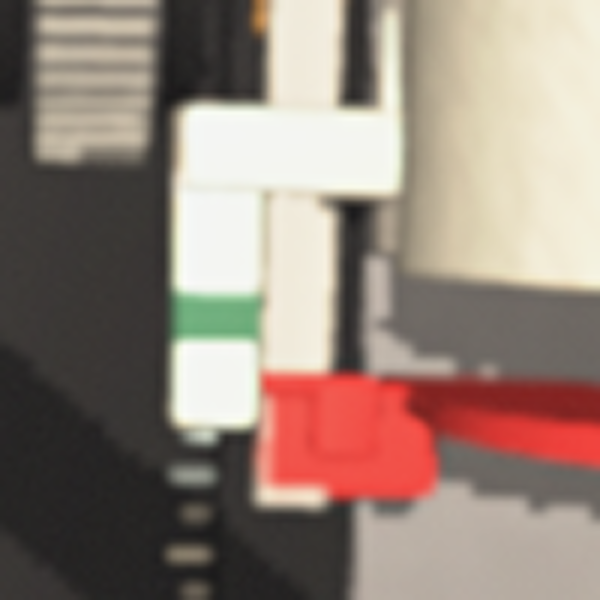

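Emit:
{"method": "carry_out", "body": {"series": [{"delta_pos": [0,0.9,0],"twist": -0.2,"fingers": 0},{"delta_pos": [0,0.9,0],"twist": 0,"fingers": 0},{"delta_pos": [0,0.55,-0.4],"twist": 0,"fingers": 0},{"delta_pos": [0,0,-0.8],"twist": 0,"fingers": 0},{"delta_pos": [0,0,-0.3],"twist": 0,"fingers": 0},{"delta_pos": [0,0,0],"twist": 0,"fingers": 0}]}}

```text
clock: 10.07
eef_pos: [0.3987, -0.1992, 0.2413]
orientation: [0.51, 0.454, -0.513, 0.52]
contact_force: [-0.5, 0.2, -0.6]
width: 0.0002
```

```bash
python3 -c "
from h import *
look('j')"
```

```text
tip [ 0.4094 -0.2115  0.0691] F [-0.5  0.2 -0.6] toolx [ 0.062 -0.071 -0.996] yaw -2.9 t 10.0667
scene 416 368.71 203.84 358
side 719 365.19 227.52 344
```

Shift right 10 mm, then press.

Emit:
{"method": "carry_out", "body": {"series": [{"delta_pos": [0.05,-0.3,0],"twist": -0.2,"fingers": 0},{"delta_pos": [0,0,-0.2],"twist": 0,"fingers": 0},{"delta_pos": [0,0,-0.08],"twist": 0,"fingers": 0},{"delta_pos": [0,0,-0.04],"twist": 0,"fingers": 0}]}}

```text
clock: 10.5
eef_pos: [0.4032, -0.2148, 0.2342]
orientation: [0.514, 0.445, -0.516, 0.52]
contact_force: [0.5, -0.3, -0.2]
width: -0.0001
```

```bash
python3 -c "
from h import *
look('k')"
```

```text
tip [ 0.4153 -0.2286  0.0622] F [ 0.5 -0.3 -0.2] toolx [ 0.07  -0.079 -0.994] yaw -3.9 t 10.5
scene 421 368.69 203.71 357
side 724 365.26 227.56 344
```

Emit:
{"method": "carry_out", "body": {"series": [{"delta_pos": [-0.04,0.16,-0.1],"twist": 0,"fingers": 0},{"delta_pos": [0,0,-0.06],"twist": 0,"fingers": 0}]}}

```text
clock: 10.77
eef_pos: [0.4019, -0.2091, 0.2294]
orientation: [0.514, 0.444, -0.517, 0.521]
contact_force: [-4.4, -1.5, 8.8]
width: 0.0001
```

Emit:
{"method": "carry_out", "body": {"series": [{"delta_pos": [0,0,-0.03],"twist": 0,"fingers": 0}]}}

```text
clock: 10.85
eef_pos: [0.4018, -0.2093, 0.2294]
orientation: [0.514, 0.443, -0.517, 0.522]
contact_force: [-3.0, -0.6, 5.8]
width: 0.0002
```

```bash
python3 -c "
from h import *
look('l')"
```

```text
tip [ 0.4142 -0.224   0.0574] F [-3.  -0.6  5.8] toolx [ 0.072 -0.085 -0.994] yaw -4.0 t 10.85
scene 426 368.99 203.95 357
side 723 365.43 227.69 345
```

Emit:
{"method": "carry_out", "body": {"series": [{"delta_pos": [0.01,0.2,-0.03],"twist": 0,"fingers": 0},{"delta_pos": [0.01,0.2,-0.04],"twist": 0,"fingers": 0},{"delta_pos": [0,0.18,-0.04],"twist": 0,"fingers": 0}]}}

```text
clock: 11.2
eef_pos: [0.4026, -0.1899, 0.2318]
orientation: [0.51, 0.437, -0.521, 0.527]
contact_force: [-0.1, -0.8, 1.3]
width: 0.0004
```

```bash
python3 -c "
from h import *
look('m')"
```

```text
tip [ 0.4156 -0.2077  0.0602] F [-0.1 -0.8  1.3] toolx [ 0.075 -0.103 -0.992] yaw -4.1 t 11.2
scene 414 366.5 203.14 355
side 717 363.88 226.04 343
```

Emit:
{"method": "carry_out", "body": {"series": [{"delta_pos": [0,0.03,-0.06],"twist": 0,"fingers": 0},{"delta_pos": [-0.01,0.17,-0.04],"twist": 0,"fingers": 0}]}}

```text
clock: 11.47
eef_pos: [0.4028, -0.1819, 0.231]
orientation: [0.509, 0.436, -0.52, 0.529]
contact_force: [-0.6, -1.4, 0.8]
width: 0.0003
```

```bash
python3 -c "
from h import *
look('n')"
```

```text
tip [ 0.4163 -0.2002  0.0595] F [-0.6 -1.4  0.8] toolx [ 0.078 -0.106 -0.991] yaw -4.0 t 11.4667
scene 403 366.06 203.14 354
side 716 363.61 225.78 343
```

Look with the wrist camera.

Emit:
{"method": "carry_out", "body": {"series": [{"delta_pos": [-0.1,0,0.7],"twist": 0,"fingers": 0},{"delta_pos": [0,-0.4,0.8],"twist": 0,"fingers": 0},{"delta_pos": [0,-0.9,0.4],"twist": 0,"fingers": 0},{"delta_pos": [0,-0.9,0],"twist": 0,"fingers": 0},{"delta_pos": [0,-0.9,0],"twist": 0,"fingers": 0},{"delta_pos": [0,0,0],"twist": 0,"fingers": 0},{"delta_pos": [0,0,0],"twist": 0,"fingers": 0}]}}

```text
clock: 12.15
eef_pos: [0.3967, -0.3063, 0.3056]
orientation: [0.509, 0.442, -0.517, 0.528]
contact_force: [0.4, 0.7, 0.2]
width: 0.0001
```

Run:
```python
from h import *
look('o'); gauge(3)
im=cv2.imread('pics/g_3.png'); cv2.imwrite('pics/g3c.png',cv2.resize(im[60:160,290:390],None,fx=6,fy=6,interpolation=cv2.INTER_CUBIC))
```

```text
tip [ 0.4097 -0.3227  0.1339] F [0.4 0.7 0.2] toolx [ 0.075 -0.095 -0.993] yaw -3.5 t 12.15
scene 203 366.79 204.03 355
side 535 365.83 227.01 343
green [316  92  14   6  79] [322.4  94.4] [ 0.4241 -0.2516  0.05  ]
red tip px 331 337 96 113 [ 0.4332 -0.2595  0.046 ] topmost red -0.22155957192370138
gap along y 0.0072 to edge 0.0001
```

View pics/g3c.png

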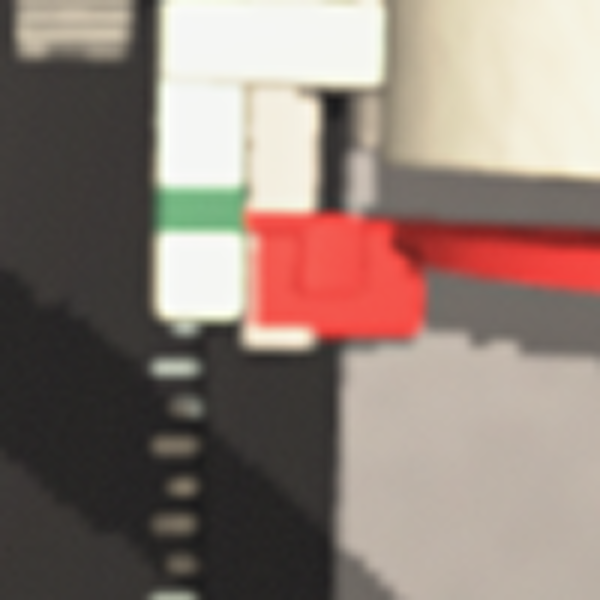

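Run:
```python
from h import *
st=read_state(); p=grab_frame('wrist')
yd=np.array([np.sin(np.radians(4)),np.cos(np.radians(4))])
f=lambda c,r,z: (atz(p,(290+c/6-.42,60+r/6-.42),z,st)[:2]@yd*1000).round(2)
print('green',f(200,187,.05),f(200,230,.05),'pointer',f(250,211,.046),f(250,234,.046),'foot edge',f(340,213,.046),'roll flank',f(400,165,.062),f(480,170,.045),f(560,177,.04))
im=p['img'].astype(int)
for c in (330,331,332): print(c,[tuple(im[r,c]) for r in range(93,102)])
```

```text
green -218.14 -223.24 pointer -221.01 -223.8 foot edge -220.92 roll flank -214.62 -214.89 -215.21
330 [(np.int64(126), np.int64(164), np.int64(126)), (np.int64(126), np.int64(165), np.int64(129)), (np.int64(127), np.int64(167), np.int64(150)), (np.int64(117), np.int64(157), np.int64(171)), (np.int64(112), np.int64(153), np.int64(178)), (np.int64(113), np.int64(154), np.int64(171)), (np.int64(131), np.int64(168), np.int64(168)), (np.int64(167), np.int64(200), np.int64(197)), (np.int64(187), np.int64(219), np.int64(218))]
331 [(np.int64(149), np.int64(175), np.int64(172)), (np.int64(153), np.int64(179), np.int64(182)), (np.int64(146), np.int64(171), np.int64(209)), (np.int64(116), np.int64(142), np.int64(231)), (np.int64(97), np.int64(123), np.int64(236)), (np.int64(93), np.int64(119), np.int64(227)), (np.int64(111), np.int64(135), np.int64(210)), (np.int64(145), np.int64(167), np.int64(212)), (np.int64(163), np.int64(185), np.int64(224))]
332 [(np.int64(195), np.int64(220), np.int64(228)), (np.int64(190), np.int64(215), np.int64(226)), (np.int64(167), np.int64(188), np.int64(233)), (np.int64(120), np.int64(135), np.int64(244)), (np.int64(86), np.int64(100), np.int64(247)), (np.int64(80), np.int64(93), np.int64(243)), (np.int64(97), np.int64(111), np.int64(229)), (np.int64(134), np.int64(150), np.int64(231)), (np.int64(150), np.int64(169), np.int64(241))]
```

Emit:
{"method": "carry_out", "body": {"series": [{"delta_pos": [0.05,0.9,0],"twist": 0,"fingers": 0},{"delta_pos": [0.05,0.9,0],"twist": 0,"fingers": 0},{"delta_pos": [0,0.65,-0.4],"twist": 0,"fingers": 0},{"delta_pos": [0,0,-0.8],"twist": 0,"fingers": 0},{"delta_pos": [0,0,-0.35],"twist": 0,"fingers": 0},{"delta_pos": [0,0,0],"twist": 0,"fingers": 0}]}}

```text
clock: 12.85
eef_pos: [0.4002, -0.1959, 0.242]
orientation: [0.508, 0.444, -0.513, 0.531]
contact_force: [-0.3, 0.7, -0.1]
width: 0.0002
```

```bash
python3 -c "
from h import *
look('p')"
```

```text
tip [ 0.4141 -0.2122  0.0703] F [-0.3  0.7 -0.1] toolx [ 0.08  -0.094 -0.992] yaw -2.8 t 12.85
scene 403 366.02 202.99 354
side 716 363.64 225.84 343
```

Emit:
{"method": "carry_out", "body": {"series": [{"delta_pos": [0,0,-0.25],"twist": 0,"fingers": 0},{"delta_pos": [0,0,-0.08],"twist": 0,"fingers": 0},{"delta_pos": [0,0,-0.05],"twist": 0,"fingers": 0}]}}

```text
clock: 13.2
eef_pos: [0.4024, -0.1979, 0.232]
orientation: [0.509, 0.439, -0.512, 0.535]
contact_force: [0.2, -0.3, 0.1]
width: 0.0003
```

```bash
python3 -c "
from h import *
look('q')"
```

```text
tip [ 0.4178 -0.2154  0.0606] F [ 0.2 -0.3  0.1] toolx [ 0.089 -0.101 -0.991] yaw -2.9 t 13.2
scene 420 366.05 202.79 354
side 714 363.61 225.82 343
```

Emit:
{"method": "carry_out", "body": {"series": [{"delta_pos": [-0.03,0,-0.08],"twist": 0,"fingers": 0},{"delta_pos": [0,0,-0.05],"twist": 0,"fingers": 0}]}}

```text
clock: 13.47
eef_pos: [0.4021, -0.1997, 0.2306]
orientation: [0.508, 0.437, -0.512, 0.537]
contact_force: [-4.8, -0.5, 8.0]
width: 0.0003
```

```bash
python3 -c "
from h import *
look('r')"
```

```text
tip [ 0.4182 -0.218   0.0594] F [-4.8 -0.5  8. ] toolx [ 0.093 -0.106 -0.99 ] yaw -3.0 t 13.4667
scene 419 366.2 203.17 355
side 716 363.91 226.0 343
```

Emit:
{"method": "carry_out", "body": {"series": [{"delta_pos": [0,0.13,-0.03],"twist": 0,"fingers": 0}]}}

```text
clock: 13.65
eef_pos: [0.402, -0.1961, 0.2312]
orientation: [0.508, 0.435, -0.514, 0.538]
contact_force: [-3.0, -1.4, 5.0]
width: 0.0004
```

```bash
python3 -c "
from h import *
look('s')"
```

```text
tip [ 0.4182 -0.2153  0.06  ] F [-3.  -1.4  5. ] toolx [ 0.093 -0.111 -0.989] yaw -3.1 t 13.65
scene 409 365.97 202.94 354
side 716 363.53 225.76 343
```

Emit:
{"method": "carry_out", "body": {"series": [{"delta_pos": [-0.01,0.12,-0.04],"twist": 0,"fingers": 0}]}}

```text
clock: 13.83
eef_pos: [0.4018, -0.192, 0.2314]
orientation: [0.507, 0.434, -0.514, 0.539]
contact_force: [-1.8, -2.0, 4.9]
width: 0.0001
```

```bash
python3 -c "
from h import *
look('t')"
```

```text
tip [ 0.4182 -0.2117  0.0603] F [-1.8 -2.   4.9] toolx [ 0.095 -0.114 -0.989] yaw -3.1 t 13.8333
scene 402 365.37 203.06 354
side 714 363.14 225.18 342
```

Emit:
{"method": "carry_out", "body": {"series": [{"delta_pos": [-0.1,0,0.7],"twist": 0,"fingers": 0},{"delta_pos": [0,-0.4,0.8],"twist": 0,"fingers": 0},{"delta_pos": [0,-0.9,0.4],"twist": 0,"fingers": 0},{"delta_pos": [0,-0.9,0],"twist": 0,"fingers": 0},{"delta_pos": [0,-0.7,0],"twist": 0,"fingers": 0},{"delta_pos": [0,0,0],"twist": 0,"fingers": 0},{"delta_pos": [0,0,0],"twist": 0,"fingers": 0}]}}

```text
clock: 14.52
eef_pos: [0.3956, -0.3128, 0.3136]
orientation: [0.506, 0.433, -0.514, 0.54]
contact_force: [0.1, 0.5, -0.2]
width: -0.0004
```

Run:
```python
from h import *
look('u'); gauge(4)
im=cv2.imread('pics/g_4.png'); cv2.imwrite('pics/g4c.png',cv2.resize(im[60:160,290:390],None,fx=6,fy=6,interpolation=cv2.INTER_CUBIC))
```

```text
tip [ 0.4122 -0.333   0.1426] F [ 0.1  0.5 -0.2] toolx [ 0.096 -0.117 -0.988] yaw -3.0 t 14.5167
scene 202 366.17 204.1 353
side 455 364.71 228.04 343
green [310  76  12   5  56] [315.5  77.9] [ 0.4241 -0.2517  0.05  ]
red tip px 325 330 78 93 [ 0.4337 -0.2577  0.046 ] topmost red -0.22022239577516245
gap along y 0.0053 to edge -0.0013
```

View pics/g4c.png

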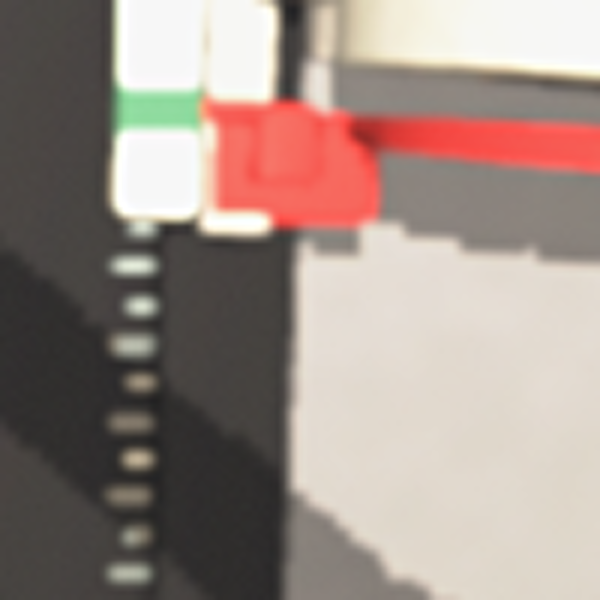

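Emit:
{"method": "carry_out", "body": {"series": [{"delta_pos": [-0.2,0,0.9],"twist": 0,"fingers": 0},{"delta_pos": [0,0,0.9],"twist": 0,"fingers": 0},{"delta_pos": [0,0,0],"twist": 0,"fingers": 0},{"delta_pos": [0,0,0],"twist": 0,"fingers": 0}]}}

```text
clock: 15.0
eef_pos: [0.3869, -0.3057, 0.3827]
orientation: [0.505, 0.44, -0.512, 0.538]
contact_force: [-0.0, 1.1, -0.5]
width: 0.0
```

Run:
```python
from h import *
look('v')
for n,z in [('stamp',.036),('tape_mask',.025)]:
    p=grab_frame('scene')
    for q in regions_of(p,n)[:1]: print(n,q['conf'],q['location'],atz(p,q['location'],z).round(4))
print(hand_in())
```

```text
tip [ 0.4023 -0.324   0.2113] F [-0.   1.1 -0.5] toolx [ 0.089 -0.106 -0.99 ] yaw -2.5 t 15.0
scene 184 366.24 204.26 354
side 544 363.35 225.44 343
stamp 0.71 [290.9, 206.5] [ 0.4215 -0.1086  0.036 ]
tape_mask 0.87 [415.7, 259.7] [ 0.3945 -0.4024  0.025 ]
the job is handed in; nothing more can be done
None
```

The guide is closed up to the roll by the wheel alone, and its red pointer stands on the green mark. I rolled the wheel with the shut fingertips in several strokes pressing about 4 to 11 N, raised the hand clear and handed the job in at about 15 s.

**Pointer:** In the last wrist picture the middle of the pointer lies within about 0.3 mm of the middle of the mark. If the pointer's leading edge is the true reference instead, it is about 1.4 mm past the middle, still inside the 6 mm band.

**Clearance:** The gap between guide and roll is about 4.6 to 6 mm, depending on that same reading, so the guide is not against the roll.

**Other things:** At the end the stamp and tape showed where they started, to within 2 to 7 mm. Most of that is probably error in the network's detections, and no unexpected contact forces showed in the readings. I did not check the ink pad again. In each reading after lifting off, the force on the hand was about 1 N or less.

**What went less well:** One stroke mostly missed the wheel. The hand also picked up about 8° of tilt over the strokes, which did not affect the result.

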